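Clamp a junction box in its drilling jig

ROBOT

A 6-joint arm with a two-finger parallel gripper is mounted at the origin on the work surface. World frame = base frame: x ahead of the robot, y to its left, z up, the work surface at z = 0. Lengths are in mm, angles in degrees, forces in N, time in s.
With the tool pointing down it reaches from about 325 to 850 mm from the base axis. Payload 4.4 kg.
Tool frame: the origin (TCP) lies midway between the tips of the shut fingers; the grasp point (between the pads) lies 19 mm behind it (r.hold_point_z is the distance from the TCP to the grasp point, in mm); z points along the fingers, y is the line along which they close (so a half turn about z gives the same grasp; the last joint's range is limited). The gripper opens to 94 mm and grips with 3 to 60 N. Pads are 16 mm wide; open, the fingers measure 119 mm over their backs; the gripper's body (75 mm by 177 mm) begins 78 mm behind the grasp point.
Start: joints at [59.731, 11.837, 88.321, -0, 79.842, -8.623], TCP at [212.113, 534.448, 205.447] pointing down, gripper open.
Joint ranges: [-156.59, 156.59], [-49.26, 127.26], [12.9, 141.05], [-63.56, 243.56], [4.71, 150.69], [-161.64, 161.64]. Speed limits (degrees/s): [159.86, 159.86, 180, 180, 180, 180].

INTERFACE

Orientations are given as [roll, pitch, yaw] about the fixed x, y, z axes, in that order (R = Rz(yaw) Ry(pitch) Rx(roll)).
In Python, from bench import status, viewer, r gives the robot as it stands.
- The arm moves only by the tool carry_out, never from a script. Its argument "series" is a list that holds one entry, the list of rows, each a list of 5 numbers: the gripper command: -1 is shut, 1 is fully open, values between are in proportion, then the shift along the tool's x, y, z in mm, then the turn about the tool's z in degrees. A call has 1 to 5 rows; each row is the pose to reach, as a shift and turn from the pose commanded when the call began, along the tool's axes at that moment; what a row does not reach only later rows make up. A row lasts 1/12 s, in which the tool goes at most 41.7 mm and 7.16 degrees, less where a joint would pass 70% of its speed; a pose out of reach is approached as far as the arm can. A call with a gripper value outside its range is refused whole. The fingers move at their own pace and stop on an object; "force" is the grip in N (left out, the last holds). Time passes only in rows, so rows that repeat a pose let the fingers close. It gives the time, the measured TCP pose, the force, the opening and the grip force at its end, in the units of the state.
- status.observe(): the state, without advancing time (a new reading comes with each control period).
- viewer.get_image(name): name is "scene" or "top" or "wrist"; returns a dict with "image" (400x640x3 uint8, red, green, blue), "fx", "fy", "cx", "cy" (pixels), "position" and "orientation" of the camera in the world. Camera axes: x right, y down, z forward; pixel columns grow to the right and rows downward; lengths in mm; the calibration is good to about 2 mm. A picture is of the moment at which its call begins. There is no depth.
- r.hand_in(): hands the job in; it is judged then, once.
The state is a dict: "clock": time; "q": joint angles; "qvel": joint speeds; "effort": joint torques, N m; "eef_pos": TCP position; "tool_rot": TCP orientation; "wrist_force": force on the tool from outside, world axes, zero at the start; "ft_torque": the same for the moment, N m; "opening": opening from 0.0 (shut) to 1.0 (fully open); "grasp_force": force on a finger pad.
Only numpy, scipy, OpenCV 4.12 (cv2) and the standard library are available. Lean on these libraries where they do the work, as an engineer would, in place of code of your own. Each camera call takes 0.05 s, during which the arm holds its last target. There are 200 camera calls.

TASK

Two plywood jigs stand on the bench, one with a rectangular junction box in it and one with a round one. With the fingertips, push the rectangular box along its channel until it is fully home against the end stop; then push its jig's latch lever over past centre so that it falls over onto the box and holds it there. Pick nothing up, leave the round box's jig with its lever standing open, do not disturb the other things on the bench, and finish with the hand clear.

Things in the scene. Friction and masses are not known exactly. Their poses are not given: they have to be found in the camera images.
- box_mid (a point): Centre of the loose rectangular junction box: off-white plastic, 90 (its x) x 64 (y) x 36 mm (z, upright), about 130 g, lying flat in the channel of jig_a, its length along the channel. This point is 18 mm above its underside.
- jig_a: Fixed plywood jig with the rectangular box. Origin: centre of its underside, on the bench; z up, x along the channel to the end stop (away from the robot), y left. Plate 190 (x) x 150 (y) x 12 mm. Channel 70 mm wide, centre line y = -30, floor z = 12, open at the -x end; side strips 6 mm thick, top z = 28, x = -75 to 85.
- home_a (a point): Where the box's centre is when it is home in jig_a: x = 40, y = -30, z = 30 mm of the jig. The end stop's face is 45 mm further along x (at x = 85) and its top at z = 38 mm. The box starts 30 to 65 mm short of home.
- pivot_a (a point): Pivot of the latch of jig_a, beside the channel at x = 55, y = 25, z = 58 mm of the jig; its axis is parallel to the jig's x. It sits between two steel cheeks 33 mm over all in x, 22 mm in y, that reach z = 68 mm.
- latch_a (a joint): Latch angle, rad. 0: open, arm raised, lever leaning away from the channel (to +y of the jig). Grows as the lever goes over to -y. The lever is weighted and falls to either side of centre, about 0.57 (lever about upright). About 1.13: arm level, foot pressing on the box with about 2 N; 1.25: far stop, only with no box there. Turning it over takes about 2 N at the ball.
- latch_a_tip (a point): Centre of the dark steel ball, 40 mm across, at the end of the latch lever of jig_a (steel rod 12 mm thick), 80 mm from the pivot, at x = 55 mm of the jig. Open: y = 71, z = 124 mm (lever leaning 35 degrees to +y); closed: y = -15, z = 127. The lever and the 62 mm steel arm form one rigid V of 60 degrees.
- foot_a (a point): Rubber foot under the end of the latch arm of jig_a, 18 mm across; this point is the centre of its pressing face, 55 mm along the arm from the pivot. Closed, it presses on the box's lid, on its middle line, at x = 55, y = -30, z = 48 mm of the jig; open, it is raised clear of the box.
- jig_b: The other jig, the same in every measure, holding the round box. Leave alone.
- latch_b (a joint): Angle of the latch of jig_b, as for latch_a; open at the start and to be left open.
- round_box: Loose round junction box, off-white, 64 mm across, 36 mm high, in the channel of jig_b; origin at the centre of its underside. Leave alone.
- tape: Bystander: roll of black tape lying flat, 60 mm across, 18 mm high, near the middle between the jigs. Origin under its centre.
- coupling: Bystander: grey plastic conduit coupling standing on end between the jigs, 27 mm across, 45 mm high. Origin under its centre.
- driver: Bystander: red-handled screwdriver about 200 mm long, lying lengthwise between the jigs. Origin under its middle.
- socket: Bystander: white wall socket, 80 x 80 x 28 mm, face up, beyond the jigs.
- screw_jar: Bystander: closed screw jar, 56 mm across, 65 mm high, beyond the jigs to the right.
- tester: Bystander: yellow tester, 140 x 70 x 34 mm, lying beyond the jigs to the left.
- box: The same rectangular box: origin at the centre of its underside, axes as above.
Things that resemble listed ones, but are neither listed nor needed, are in the scene too. Leave any pink or red look-alike of the box alone.

How it is judged:
By the outcome, as a careful person would: the job done as asked, in the order asked, and still so for the second after the job is handed in, with the robot touching nothing.
It also fails if it takes over 43 s, if anything falls off the work surface, if the arm or the gripper's body presses on something with over 40 N, if the wrist force passes 120 N, or if a joint passes its speed limit or range.

## Working session

There is one attempt and no reset: what is moved stays moved. The work goes in short steps, Python scripts to look and compute and a tool call to move; the robot and the scene stay as the last step left them, time stands still between calls to the robot, and variables do not carry over. Pictures are saved under pics/ and viewed, at most 10 in all, crops included, and the job is handed in when it is done.

Besides the shell and the picture viewer there is one more tool, called after "Call:" as name(argument=value, ...), one argument or row to a line, values as JSON. carry_out: Moves the arm, as the interface text tells. Its arguments: {"type":"object","properties":{"series":{"type":"array"},"force":{"type":"number"}},"required":["series"]}

```bash
mkdir -p pics
cat > h.py <<'E'
from bench import status, viewer, r
import numpy as np, cv2, pickle
from scipy.spatial.transform import Rotation as R
def snap(n,f):
    d=viewer.get_image(n); cv2.imwrite(f'pics/{f}.png',d['image'][:,:,::-1]); pickle.dump(d,open(f'pics/{f}.pkl','wb')); return d
def rot(o):
    o=np.array(o,float)
    return o if o.shape==(3,3) else (R.from_quat(o).as_matrix() if o.size==4 else R.from_euler('xyz',o,degrees=True).as_matrix())
def ray(d,u,v,z):
    M=rot(d['orientation']); c=np.array(d['position'],float)
    k=M@[(u-d['cx'])/d['fx'],(v-d['cy'])/d['fy'],1]
    return c+k*(z-c[2])/k[2]
def proj(d,p):
    q=rot(d['orientation']).T@(np.array(p,float)-d['position']); return d['fx']*q[0]/q[2]+d['cx'],d['fy']*q[1]/q[2]+d['cy']
E
python3 - <<'E'
from h import *
print(status.observe())
a=snap('top','top0');b=snap('scene','scene0')
for d in(a,b):print(d['position'],d['orientation'],d['fx'],d['cx'],d['cy'])
E
```

```text
{'clock': 0.0, 'q': array([ 5.97317008e+01,  1.18829140e+01,  8.84040158e+01,  1.24759082e-03,
        7.98430947e+01, -8.62263105e+00]), 'qvel': array([ 0.05983319,  0.006932  , -0.04736692, -0.02120517,  0.11818498,
        0.02038873]), 'effort': array([ 6.99212251e-04, -3.70887101e+01, -2.81412935e+01,  6.96183275e-02,
        3.63775925e-02, -1.81391260e-04]), 'eef_pos': array([211.68371331, 533.74317786, 204.3105565 ]), 'tool_rot': array([-1.79871629e+02, -2.07076788e-02,  1.58354087e+02]), 'wrist_force': array([-0.45087221, -0.27360989,  0.05124552]), 'ft_torque': array([-0.00060809, -0.03562706,  0.0724694 ]), 'grasp_force': 0.0, 'opening': 1.000050027846072}
[ 442.58910538   35.70961389 1196.87982239] [-173.43031136    1.19484148  -90.80505069] 491.04650400168566 315.3410387755213 200.57026629416345
[ 963.30299803 -451.44003661  726.01314189] [-134.43840545    0.74140013   38.47450025] 386.5454414255807 323.519990939975 201.14101682870063
```

View pics/top0.png

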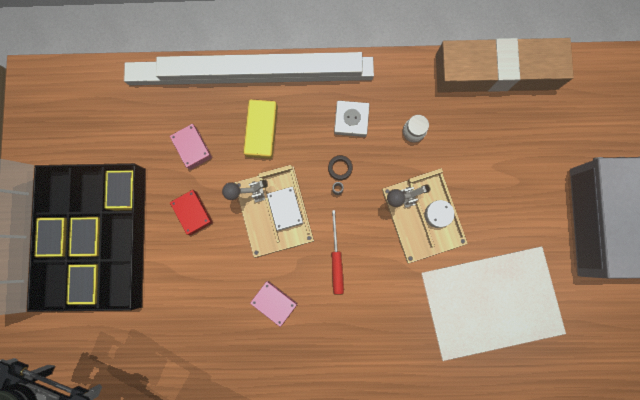

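View pics/scene0.png

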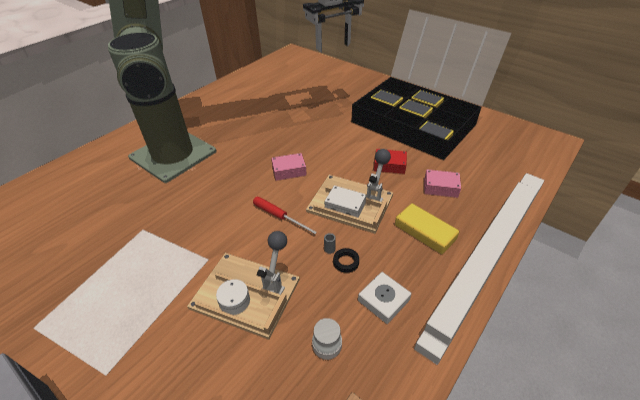

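The top view shows the off-white rectangular box at (285,209) in the jig near (275,210), with its lever ball at (232,191). Things it could be mistaken for are the pink boxes at (190,146) and (274,303), the red box at (190,213), the round box at (440,214) in jig_b and the socket at (352,118). I choose (285,209): off-white, rectangular and in a jig. Next I check it in a close crop and measure it.

Run:
```python
from h import *
a=pickle.load(open('pics/top0.pkl','rb')); im=a['image']
c=im[150:270,215:330]; cv2.imwrite('pics/crop1.png',cv2.resize(c[:,:,::-1],None,fx=5,fy=5,interpolation=cv2.INTER_CUBIC)[:600])
hsv=cv2.cvtColor(im,cv2.COLOR_RGB2HSV)
w=((hsv[:,:,1]<40)&(hsv[:,:,2]>170)).astype(np.uint8)
roi=np.zeros_like(w);roi[160:262,225:320]=1
n,l,s,ce=cv2.connectedComponentsWithStats(w*roi)
k=1+s[1:,4].argmax(); rc=cv2.minAreaRect(np.argwhere(l==k)[:,::-1].astype(np.float32)); 
P=np.array([ray(a,u,v,48) for u,v in cv2.boxPoints(rc)]);print('box',s[k],P.round(1),P.mean(0))
for i in range(2):e=P[i+1]-P[i];print(np.linalg.norm(e),np.degrees(np.arctan2(e[1],e[0])))
print(hsv[245,262],hsv[230,262],hsv[260,240],hsv[220,255])
```

```text
box [267 187  36  43 979] [[594.7 173.1  48. ]
 [610.9 112.2  48. ]
 [524.8  89.1  48. ]
 [508.8 149.5  48. ]] [559.78441601 130.96637251  48.        ]
63.075065418811015 -75.10220635829737
89.1386391425247 -164.95314464898527
[ 18  91 215] [ 19  88 215] [ 12 133 176] [ 19  92 214]
```

View pics/crop1.png

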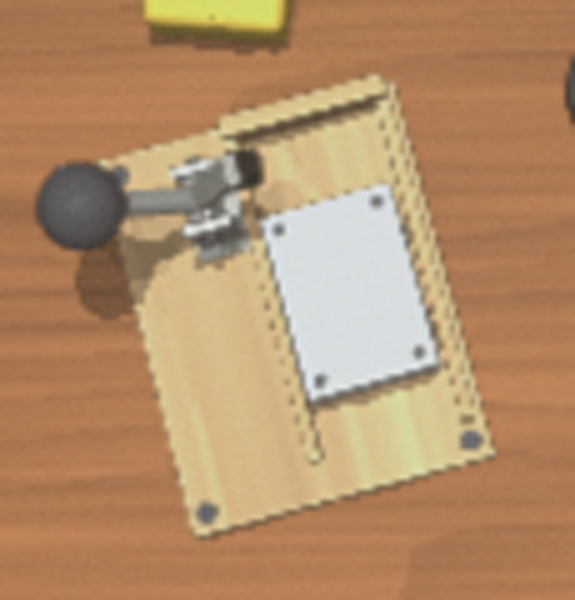

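The crop shows the off-white rectangular box (full image about 285,209) short of the stop, the raised latch foot at (264,184), and the ball at (231,191). Plate front corners are crop (197,537) and (493,455), back-left about (105,162).

```bash
cat >> h.py <<'E'
def jig(): 
    o,t=pickle.load(open('jig.pkl','rb')); return o,t
def J(p,o,t): return np.append(o,0)+R.from_euler('z',t,degrees=True).as_matrix()@np.array(p,float)
E
python3 - <<'E'
from h import *
a=pickle.load(open('pics/top0.pkl','rb'));b=pickle.load(open('pics/scene0.pkl','rb'))
px=lambda x,y:(215+(x+.5)/5-.5,150+(y+.5)/5-.5)
bl,br,tl=[ray(a,*px(*p),12)[:2] for p in((197,537),(493,455),(105,162))]
print(bl,br,tl,np.linalg.norm(bl-br),np.linalg.norm(tl-bl))
e=bl-br; f=tl-bl; print(np.degrees(np.arctan2(-e[0],e[1])),np.degrees(np.arctan2(f[1],f[0])))
t=15.0; M=R.from_euler('z',t,degrees=True).as_matrix()[:2,:2]
o=np.mean([bl-M@[-95,75],br-M@[-95,-75],tl-M@[95,75]],0)
print('o',o,[bl-M@[-95,75],br-M@[-95,-75],tl-M@[95,75]])
pickle.dump((o,t),open('jig.pkl','wb'))
print('box in jig',M.T@(np.array([559.8,131])-o))
for n,p in dict(tip=(55,71,124),home=(40,-30,30),pivot=(55,25,58)).items():
    q=J(p,o,t);print(n,q,proj(a,q),proj(b,q))
# ball from both views
H=cv2.cvtColor(b['image'],cv2.COLOR_RGB2GRAY)
n,l,s,c=cv2.connectedComponentsWithStats((H[140:172,365:395]<80).astype(np.uint8));print(s[1:],c[1:]+[365,140])
E
```

```text
[445.30245854 207.89343775] [482.51578655  65.01924094] [628.3899172  253.11854307] 147.64101020445793 188.59037003673077
14.599018825183464 13.875091567529878
o [555.79418139 159.39153136] [array([556.47684042, 160.03681006]), array([554.86731167, 162.0514872 ]), array([556.03839208, 156.08629682])]
box in jig [ -3.47894538 -28.46089554]
tip [590.54394963 242.20731251 124.        ] (np.float64(231.21653668441243), np.float64(191.14011292724234)) (np.float64(382.09200051816583), np.float64(155.8474290932449))
home [602.19578579 140.76651838  30.        ] (np.float64(280.8078822106337), np.float64(190.84948971544563)) (np.float64(360.9691989965291), np.float64(206.75985422580874))
pivot [602.44962571 197.7747245   58.        ] (np.float64(255.4778578605674), np.float64(189.54937204152964)) (np.float64(374.30858002872014), np.float64(186.59645072101043))
[[  8  10  22  22 321]] [[383.28660436 161.75700935]]
```

```bash
cat >> h.py <<'E'
def go(p,yawoff=194.7):
    o,t=jig(); s=status.observe(); M=rot(s['tool_rot']); q=J(p,o,t)
    dy=(yawoff-s['tool_rot'][2]+180)%360-180
    inj=R.from_euler('z',-t,degrees=True).apply(np.array(s['eef_pos'])-np.append(o,0))
    print('t',round(s['clock'],2),'tcp jig',inj.round(1),'F',np.round(s['wrist_force'],1),'shift',(M.T@(q-s['eef_pos'])).round(1),'turn',round(-dy,1),'open',round(s['opening'],2))
E
python3 - <<'E'
from h import *
pickle.dump((jig()[0],14.7),open('jig.pkl','wb'))
go((-95,-30,204))
E
```

```text
t 0.1 tcp jig [-237.8  449.5  204.4] F [-0.2  0.4 -0.2] shift [-399.2 -301.6    0.9] turn -36.3 open 1.0
```

Call:
carry_out(
  series=[
    [[-1, -32, -24, 0, -7], [-1, -64, -48, 0, -14], [-1, -96, -72, 0, -21], [-1, -128, -96, 0, -28], [-1, -160, -120, 0, -35]],
  ],
)

```text
clock: 0.52
eef_pos: [311.3, 371.4, 205.0]
tool_rot: [-180.0, -0.0, -168.6]
wrist_force: [1.0, 1.0, -0.4]
opening: 0.685
grasp_force: 0.0
```

```bash
python3 -c "
from h import *
go((-95,-30,204))"
```

```text
t 0.52 tcp jig [-182.7  267.1  205. ] F [ 1.   1.  -0.4] shift [-104.5 -291.6    1.1] turn -3.3 open 0.68
```

Call:
carry_out(
  series=[
    [[-1, -13, -36, 0, -1], [-1, -26, -72, 0, -1.3], [-1, -39, -108, 0, -1.3], [-1, -52, -144, 0, -1.3], [-1, -65, -180, 0, -1.3]],
  ],
)

```text
clock: 0.93
eef_pos: [409.8, 207.3, 205.2]
tool_rot: [180.0, -0.0, -167.6]
wrist_force: [0.8, 1.2, -0.1]
opening: 0.327
grasp_force: 0.0
```

Call:
carry_out(
  series=[
    [[-1, -12, -35, 0, 0], [-1, -24, -70, 0, 0], [-1, -34, -100, 0, 0], [-1, -34, -100, 0, 0], [-1, -34, -100, 0, 0]],
  ],
)

```text
clock: 1.35
eef_pos: [464.3, 117.5, 205.0]
tool_rot: [180.0, -0.1, -167.8]
wrist_force: [-0.1, -0.1, 0.4]
opening: 0.006
grasp_force: 0.0
```

```bash
python3 -c "
from h import *
go((-75,-30,30))
snap('wrist','w1')"
```

```text
t 1.35 tcp jig [-99.1 -17.4 205. ] F [-0.1 -0.1  0.4] shift [-24.9 -11.7 174.9] turn -2.5 open 0.01
```

View pics/w1.png

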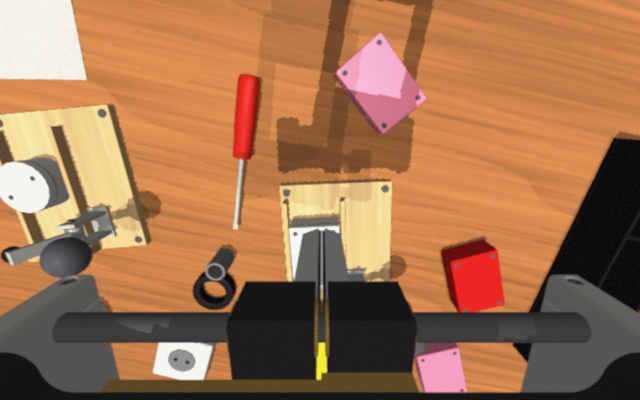

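The wrist view shows the shut fingers at (322,260) over the channel's open end of jig_a, with the box's rear edge at (315,222). All is as expected, so I descend behind the box.

Call:
carry_out(
  series=[
    [[-1, -25, -12, 20, -2.5], [-1, -25, -12, 55, -2.5], [-1, -25, -12, 95, -2.5], [-1, -25, -12, 135, -2.5], [-1, -25, -12, 174, -2.5]],
  ],
)

```text
clock: 1.82
eef_pos: [490.2, 114.1, 30.0]
tool_rot: [180.0, 0.0, -165.0]
wrist_force: [-0.3, -0.3, -0.4]
opening: 0.004
grasp_force: 0.0
```

Call:
carry_out(
  series=[
    [[-1, 0, 0, 0, 0], [-1, 0, 0, 0, 0]],
  ],
)

```text
clock: 1.98
eef_pos: [487.8, 113.5, 29.5]
tool_rot: [179.9, -0.4, -165.0]
wrist_force: [0.8, 0.2, 0.6]
opening: 0.004
grasp_force: 0.0
```

```bash
python3 -c "
from h import *
go((-13,-30,30))"
```

```text
t 1.98 tcp jig [-77.4 -27.1  29.5] F [0.8 0.2 0.6] shift [-64.4  -3.3  -1. ] turn 0.3 open 0.0
```

Call:
carry_out(
  series=[
    [[-1, -6, -2, 0, 0], [-1, -12, -3, 0, 0], [-1, -18, -3, 0, 0], [-1, -24, -3, 0, 0], [-1, -30, -3, 0, 0]],
  ],
)

```text
clock: 2.4
eef_pos: [522.9, 117.3, 33.3]
tool_rot: [-180.0, 0.2, -165.1]
wrist_force: [-1.7, -0.8, 0.0]
opening: 0.002
grasp_force: 0.6
```

Call:
carry_out(
  series=[
    [[-1, -5, 0, 0, 0], [-1, -10, 0, 0, 0], [-1, -15, 0, 0, 0], [-1, -20, 0, 0, 0], [-1, -24, 0, 0, 0]],
  ],
)

```text
clock: 2.82
eef_pos: [544.6, 123.4, 31.3]
tool_rot: [180.0, -0.0, -165.1]
wrist_force: [-1.2, -0.5, 0.1]
opening: 0.004
grasp_force: 0.6
```

```bash
python3 -c "
from h import *
go((-13,-30,30))"
```

```text
t 2.82 tcp jig [-20.  -32.   31.3] F [-1.2 -0.5  0.1] shift [-7.   2.   1.3] turn 0.2 open 0.0
```

Call:
carry_out(
  series=[
    [[-1, -2, 0, 0, 0], [-1, -3, 0, 0, 0], [-1, -4, 0, 0, 0], [-1, -5, 0, 0, 0], [-1, -6, 0, 0, 0]],
  ],
)

```text
clock: 3.23
eef_pos: [549.8, 124.8, 31.3]
tool_rot: [180.0, -0.0, -165.1]
wrist_force: [0.5, 0.6, -0.3]
opening: 0.006
grasp_force: 0.3
```

Call:
carry_out(
  series=[
    [[-1, -1, 0, 0, 0], [-1, -2, 0, 0, 0], [-1, -2, 0, 0, 0]],
  ],
)

```text
clock: 3.48
eef_pos: [550.3, 125.0, 31.3]
tool_rot: [180.0, -0.2, -165.1]
wrist_force: [-5.2, -1.0, 4.3]
opening: 0.005
grasp_force: 2.6
```

```bash
python3 -c "
from h import *
go((-13,-30,30))"
```

```text
t 3.48 tcp jig [-14.1 -31.9  31.3] F [-5.2 -1.   4.3] shift [-1.1  1.9  1.3] turn 0.2 open 0.01
```

Call:
carry_out(
  series=[
    [[-1, -1, 0, 0, 0], [-1, -2, 0, 0, 0], [-1, -3, 0, 0, 0], [-1, -3, 0, 0, 0]],
  ],
)

```text
clock: 3.82
eef_pos: [550.3, 125.1, 30.9]
tool_rot: [180.0, -0.6, -165.1]
wrist_force: [-10.6, -4.0, 9.9]
opening: 0.004
grasp_force: 5.7
```

```bash
python3 -c "
from h import *
go((-13,-30,30))
d=snap('top','top1'); cv2.imwrite('pics/crop2.png',cv2.resize(d['image'][150:270,215:330,::-1],None,fx=5,fy=5,interpolation=cv2.INTER_CUBIC))"
```

```text
t 3.82 tcp jig [-14.  -31.8  30.9] F [-10.6  -4.    9.9] shift [-1.1  1.8  0.9] turn 0.2 open 0.0
```

View pics/crop2.png

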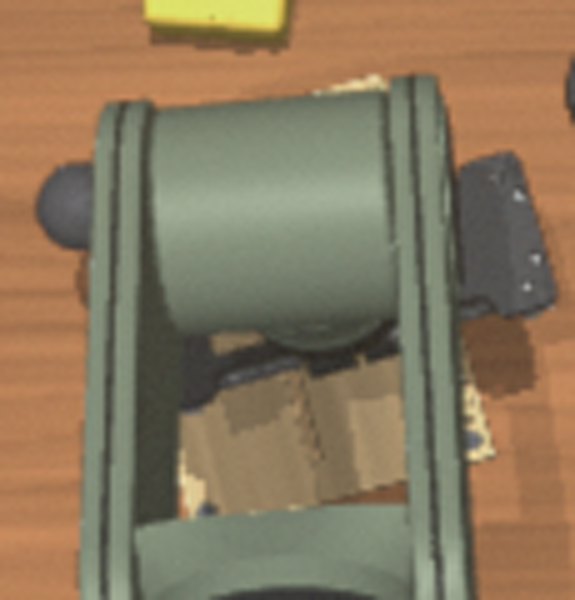

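The box stalled at TCP x = -14 in the jig with the force rising to about 10 N, as expected at home (the crop shows the arm hiding the box; ball still open at crop (70,205)). I back off and go to the outer side of the lever.

Call:
carry_out(
  series=[
    [[-1, 10, 0, 0, 0], [-1, 30, 0, 0, 0], [-1, 35, 0, -40, 0], [-1, 35, 0, -80, 0], [-1, 35, 0, -120, 0]],
  ],
)

```text
clock: 4.28
eef_pos: [519.9, 117.1, 152.1]
tool_rot: [180.0, -0.1, -165.1]
wrist_force: [1.6, 0.1, 0.6]
opening: 0.003
grasp_force: 0.0
```

Call:
carry_out(
  series=[
    [[-1, 0, 0, -40, 0], [-1, 0, 0, -50, 0], [-1, 0, 0, -50, 0]],
  ],
)

```text
clock: 4.53
eef_pos: [524.8, 117.4, 206.8]
tool_rot: [-179.9, 0.7, -165.1]
wrist_force: [0.4, -0.5, -0.6]
opening: 0.004
grasp_force: 0.0
```

```bash
python3 -c "
from h import *
go((55,130,200))"
```

```text
t 4.53 tcp jig [-40.6 -32.7 206.8] F [ 0.4 -0.5 -0.6] shift [-96.1 162.4   7.5] turn 0.2 open 0.0
```

Call:
carry_out(
  series=[
    [[-1, -10, 36, 0, 0], [-1, -25, 72, 0, 0], [-1, -43, 106, 0, 0], [-1, -65, 138, 0, 0], [-1, -90, 162, 0, 0]],
  ],
)

```text
clock: 4.95
eef_pos: [564.4, 299.2, 198.4]
tool_rot: [180.0, -0.2, -165.0]
wrist_force: [1.4, 0.1, -0.4]
opening: 0.006
grasp_force: 0.0
```

Call:
carry_out(
  series=[
    [[-1, 0, 0, 0, 0], [-1, 0, 0, 0, 0], [-1, 0, 0, 0, 0]],
  ],
)

```text
clock: 5.2
eef_pos: [565.1, 296.0, 198.8]
tool_rot: [-180.0, -0.2, -165.1]
wrist_force: [0.5, 0.2, -0.0]
opening: 0.005
grasp_force: 0.0
```

```bash
python3 -c "
from h import *
go((55,130,112))
d=snap('scene','s2'); cv2.imwrite('pics/crop3.png',cv2.resize(d['image'][110:250,280:460,::-1],None,fx=4,fy=4,interpolation=cv2.INTER_CUBIC))"
```

```text
t 5.2 tcp jig [ 43.6 129.8 198.8] F [ 0.5  0.2 -0. ] shift [-11.7   0.2  86.8] turn 0.2 open 0.0
```

View pics/crop3.png

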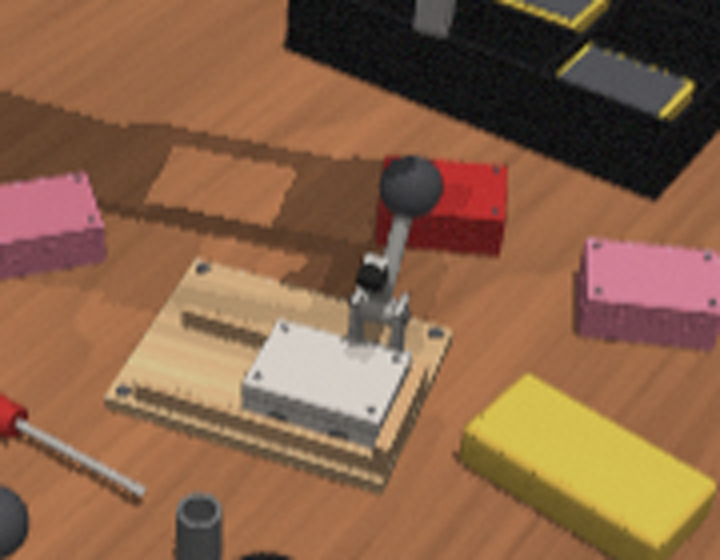

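The scene crop shows the box flush against the end stop (crop (390,410)), latch still open with the ball at (410,185), and the way down beside it clear. I descend outside the ball.

Call:
carry_out(
  series=[
    [[-1, -12, 0, 25, 0], [-1, -12, 0, 60, 0], [-1, -12, 0, 87, 0], [-1, -12, 0, 87, 0], [-1, -12, 0, 87, 0]],
  ],
)

```text
clock: 5.67
eef_pos: [576.1, 298.0, 112.7]
tool_rot: [-180.0, -0.3, -165.2]
wrist_force: [0.5, -0.9, 1.0]
opening: 0.0
grasp_force: 0.0
```

```bash
python3 -c "
from h import *
go((55,45,112))"
```

```text
t 5.67 tcp jig [ 54.8 128.9 112.7] F [ 0.5 -0.9  1. ] shift [ -0.  -83.9   0.7] turn 0.1 open 0.0
```

Call:
carry_out(
  series=[
    [[-1, 0, -8, 0, 0], [-1, 0, -16, 0, 0], [-1, 0, -22, 0, 0], [-1, 0, -28, 0, 0], [-1, 0, -34, 0, 0]],
  ],
)

```text
clock: 6.08
eef_pos: [587.3, 271.4, 118.8]
tool_rot: [179.4, 0.3, -165.2]
wrist_force: [-9.8, 15.1, 17.4]
opening: 0.002
grasp_force: 9.8
```

Call:
carry_out(
  series=[
    [[-1, 0, -5, 0, 0], [-1, 0, -10, 0, 0], [-1, 0, -15, 0, 0], [-1, 0, -20, 0, 0], [-1, 0, -25, 0, 0]],
  ],
)

```text
clock: 6.5
eef_pos: [594.0, 242.7, 116.2]
tool_rot: [-180.0, 0.2, -165.1]
wrist_force: [0.5, 0.6, -0.7]
opening: 0.007
grasp_force: 0.3
```

```bash
python3 -c "
from h import *
go((55,45,112))"
```

```text
t 6.5 tcp jig [ 58.1  70.9 116.2] F [ 0.5  0.6 -0.7] shift [  3.2 -25.9   4.2] turn 0.2 open 0.01
```

Call:
carry_out(
  series=[
    [[-1, 0, -4, 0, 0], [-1, 0, -8, 0, 0], [-1, 0, -12, 0, 0], [-1, 0, -16, 0, 0], [-1, 0, -16, 0, 0]],
  ],
)

```text
clock: 6.92
eef_pos: [597.2, 226.0, 113.8]
tool_rot: [-180.0, -0.1, -165.2]
wrist_force: [0.2, 0.4, -0.7]
opening: 0.005
grasp_force: 0.0
```

```bash
python3 -c "
from h import *
go((55,45,112))
d=snap('scene','s3'); cv2.imwrite('pics/crop4.png',cv2.resize(d['image'][110:250,280:460,::-1],None,fx=4,fy=4,interpolation=cv2.INTER_CUBIC))"
```

```text
t 6.92 tcp jig [ 57.   53.9 113.8] F [ 0.2  0.4 -0.7] shift [ 2.  -8.9  1.8] turn 0.1 open 0.0
```

View pics/crop4.png

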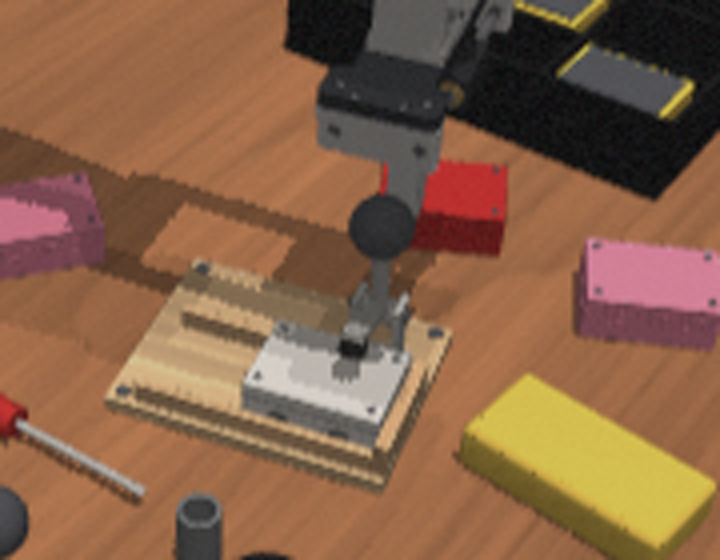

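The crop shows the lever about upright (ball (382,228)) with the foot at (352,347) still above the lid, so it is not closed yet. I push on.

Call:
carry_out(
  series=[
    [[-1, 0, -4, 0, 0], [-1, 0, -8, 0, 0], [-1, 0, -12, 0, 0], [-1, 0, -16, 0, 0], [-1, 0, -16, 0, 0]],
  ],
)

```text
clock: 7.38
eef_pos: [601.6, 211.1, 114.5]
tool_rot: [-180.0, 0.0, -165.2]
wrist_force: [1.2, 0.6, 0.3]
opening: 0.007
grasp_force: 0.0
```

```bash
python3 -c "
from h import *
go((55,45,112))
d=snap('scene','s4'); cv2.imwrite('pics/crop5.png',cv2.resize(d['image'][110:250,280:460,::-1],None,fx=4,fy=4,interpolation=cv2.INTER_CUBIC))"
```

```text
t 7.38 tcp jig [ 57.5  38.4 114.5] F [1.2 0.6 0.3] shift [2.4 6.6 2.5] turn 0.1 open 0.01
```

View pics/crop5.png

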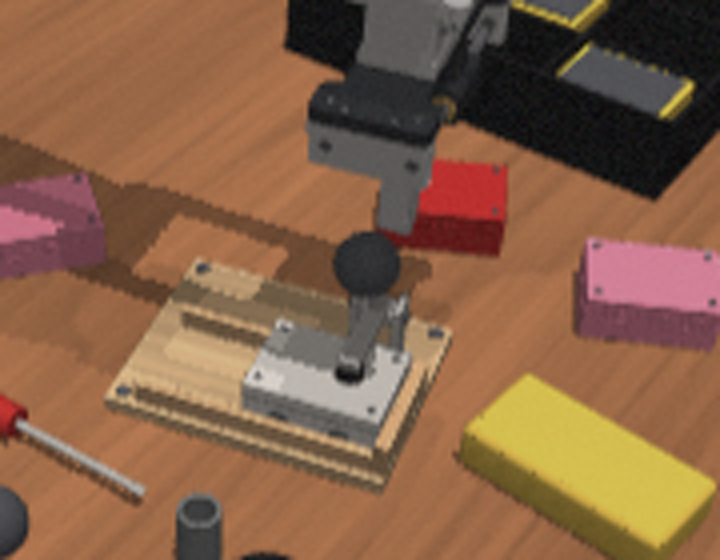

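The latch fell over: the foot is on the lid at (348,372) and the ball at (367,265), clear of the fingers. I withdraw the hand outward and up.

Call:
carry_out(
  series=[
    [[-1, 0, 15, 0, 0], [-1, 0, 45, -10, 0], [-1, 0, 75, -35, 0], [-1, 0, 95, -70, 0], [-1, 0, 110, -105, 0]],
  ],
)

```text
clock: 7.85
eef_pos: [570.5, 321.2, 219.2]
tool_rot: [180.0, -0.2, -165.0]
wrist_force: [0.4, -0.1, 0.7]
opening: 0.005
grasp_force: 0.0
```

Call:
carry_out(
  series=[
    [[-1, 25, 25, 0, 0], [-1, 50, 50, 0, 0], [-1, 75, 75, 0, 0], [-1, 75, 75, 0, 0], [-1, 75, 75, 0, 0]],
  ],
)

```text
clock: 8.27
eef_pos: [479.2, 373.5, 219.8]
tool_rot: [180.0, 0.0, -164.9]
wrist_force: [0.3, 1.2, 0.8]
opening: 0.005
grasp_force: 0.0
```

```bash
python3 -c "
from h import *
go((55,45,112))
d=snap('scene','s5');snap('top','top5')
o,t=jig()
print([proj(d,J(p,o,t)) for p in ((55,-15,127),(55,-30,48))])
g=d['image'].astype(int).sum(2)[165:190,358:386]<210
print(np.argwhere(g).mean(0)[::-1]+[358,165])"
```

```text
t 8.27 tcp jig [-19.7 226.5 219.8] F [0.3 1.2 0.8] shift [ -73.4 -182.1  107.8] turn 0.4 open 0.0
[(np.float64(371.2588758794983), np.float64(175.58741995244833)), (np.float64(366.97379035325685), np.float64(203.3793804469623))]
[374.23383085 174.28855721]
```

View pics/top5.png

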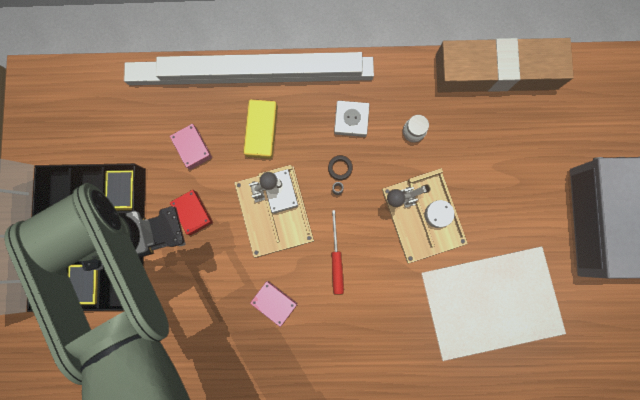

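View pics/s5.png

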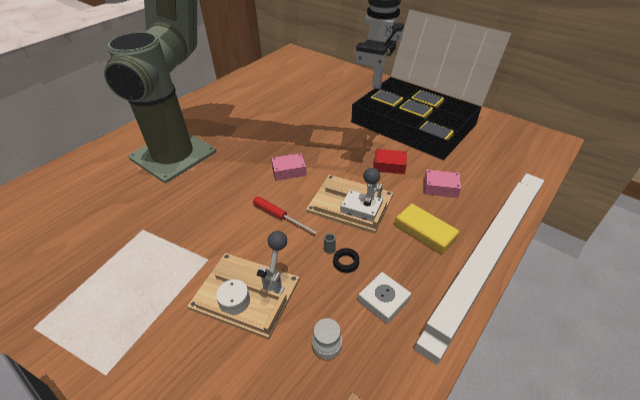

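The top view shows the box at (283,190) against the end stop with the closed latch's ball at (269,181). Jig_b's lever is still open (ball at (396,198)), everything else is in place and the hand is clear. In the scene view the ball is at (372,176), where the closed position projects.

```bash
python3 -c "
from h import *
print(r.hand_in())"
```

```text
the job is handed in; nothing more can be done
None
```

The job is handed in: the rectangular box is home against its end stop, its latch is closed on it, jig_b and the other things on the bench look undisturbed, and the hand is clear (about 8.3 s of the 43 s used; no verdict was returned).

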